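# Ring up a camera adapter and offer it to the slanted photo port

## Robot

A 6-joint arm with a two-finger parallel gripper is mounted at the origin on the work surface. World frame = base frame: x ahead of the robot, y to its left, z up, the work surface at z = 0. Lengths are in mm, angles in rad, forces in N, time in s.
With the tool pointing down it reaches from about 375 to 975 mm from the base axis. Payload 3.8 kg.
Tool frame: the origin (TCP) lies at the very end of the fingers, on their centre line; the grasp point (between the pads) lies 19 mm behind it; z points along the fingers, y is the line along which they close (so a half turn about z gives the same grasp; the last joint's range is limited). The gripper opens to 85 mm and grips with 20 to 120 N. Pads are 22 mm wide; open, the fingers measure 114 mm over their backs; the gripper's body (76 mm by 85 mm) begins 54 mm behind the grasp point. The pads swing forward as they close: fully open they stand 13 mm farther back than shut.
Start: joints at [1.211, 0.264, 1.604, -0, 1.274, -0.037], TCP at [214.123, 640.132, 231.28] pointing down, gripper open.
Joint ranges: [-2.63, 2.63], [-0.94, 2.18], [0.31, 2.57], [-1.31, 4.45], [0, 2.66], [-2.55, 2.55]. Speed limits (rad/s): [2.57, 2.57, 3.14, 3.14, 3.14, 3.14].

## Interface

Orientations are given as a rotation vector (axis times angle).
In Python, from station import robot, snapshot, camera_model gives the robot as it stands.
- The arm moves only by the tool play_rows, never from a script. Its argument "deltas" is text: rows parted by semicolons, each of 7 numbers parted by spaces: the turn, a rotation vector about the tool's x, y, z in rad, then the shift along the tool's x, y, z in mm, then the closure in counts, from 0 (fully open) to 255 (shut). In form: wx wy wz dx dy dz jaw; .... A call has 1 to 20 rows; each row is the pose to reach, as a shift and turn from the pose commanded when the call began, along the tool's axes at that moment; what a row does not reach only later rows make up. A row lasts 1/8 s, in which the tool goes at most 62.5 mm and 10.7 degrees, less where a joint would pass 70% of its speed; a pose out of reach is approached as far as the arm can. A call with a gripper value outside its range is refused whole. The fingers move at their own pace and stop on an object; the grip force is fixed at half the most. Time passes only in rows, so rows that repeat a pose let the fingers close. It gives the time, the measured TCP pose, the force, the opening and the grip force at its end, in the units of the state.
- robot.observe(): the state, without advancing time (a new reading comes with each control period).
- snapshot(name): name is "scene" or "top" or "wrist"; returns the picture (480x640x3 uint8, red, green, blue); there is no depth.
- camera_model(name): a dict with "intrinsics" (3x3 intrinsics, pixels), "origin" and "rotation" of the camera in the world; the wrist camera has in their place "tool_from_camera" (4x4, takes a point from camera to tool coordinates, whose origin is the TCP and whose axes are the flange's). Camera axes: x right, y down, z forward; pixel columns grow to the right and rows downward; lengths in mm; the calibration is good to about 2 mm. The wrist camera is an equidistant fisheye: a pixel r from the principal point sees the ray r / f radians off the axis. A picture is of the moment at which its call begins: read the wrist's pose just before it. camera_model takes no time and is no camera call.
- robot.hand_in(): hands the job in; it is judged then, once.
The state is a dict: "t": time; "joint_positions": joint angles; "joint_vel": joint speeds; "joint_torque": joint torques, N m; "tcp_pos": TCP position; "tool_rot": TCP orientation; "contact_force": force on the tool from outside, world axes, zero at the start; "moment": the same for the moment, N m; "finger_gap": finger opening in mm; "gripper_force": force on a finger pad.
Only numpy, scipy, OpenCV 4.12 (cv2) and the standard library are available. Lean on these libraries where they do the work, as an engineer would, in place of code of your own. Each camera call takes 0.05 s, during which the arm holds its last target. There are 200 camera calls.

## Task

Get the camera adapter ready for the slanted photo port: thread the wide spacer ring and then the narrow one over the adapter's upright post, each fully home, while the adapter stands in its holder. Then draw the adapter with its rings out of the holder, tilt it to the same slant as the photo port (parallel to the port's axis, plain spigot end low and pointing the way it would go into the port), and finish while holding it there in the gripper, still, touching nothing else, with its middle at least 20 cm above the bench. It need not be near the port; leave the well plate, oil bottle and camera box where they are.

Things in the scene. Friction and masses are not known exactly. Their poses are not given: they have to be found in the camera images.
- adapter_center (a point): middle of the camera adapter (loose, turned aluminium, about 0.2 kg, 95 mm long), on its axis, 47.5 mm above its lower end. z runs along it from spigot end to post end. The flange's upper face is 6.5 mm below this point, the post's top 47.5 mm above it
- adapter: the same adapter; origin at the centre of its lower end, z towards the post. From the lower end: spigot 30 mm diameter, 35 mm long, sunk in the holder's hole at the start; flange 48 mm diameter, 6 mm thick, resting on the holder's top; post 20 mm diameter, 54 mm long, its last 6 mm tapering to 12 mm
- wide_ring_center (a point): centre of the wide spacer ring (loose, dark steel): outer diameter 52, bore 26, thickness 12 mm, 45 g; it starts flat on the bench, z along its axis, this point 6 mm above its underside. Fully home it lies on the adapter's flange
- narrow_ring_center (a point): centre of the narrow spacer ring (loose, dark steel): outer diameter 40, bore 26, thickness 10 mm, 20 g; it starts flat on the bench, z along its axis, this point 5 mm above its underside. Fully home it lies on the wide ring
- holder: white plastic block fixed to the bench, 90 x 90 x 45 mm high, origin at the centre of its underside, with one round upright hole in the middle of its top, 33 mm wide and 40 mm deep, in which the adapter stands
- port: photo port: black tube 48 mm across, 50 mm long, with a 32 mm bore, slanting 45 degrees up and towards the robot's side out of the white relay housing. Origin on its axis at its root; its z axis runs along the tube outwards and upwards, so an adapter going in has its own z parallel to this z
- relay: white camera relay housing fixed to the bench, about 190 x 140 mm and 160 mm high (200 mm with the port), origin at the centre of its underside; the port leaves it on its -x side. An obstacle only
- well_plate: bystander: white multi-well plate 127 x 85 x 16 mm flat on the bench, origin at the centre of its underside
- oil_bottle: bystander: small amber bottle 32 mm across, 70 mm high, standing, origin at the centre of its underside
- camera_box: bystander: blue camera box 65 x 65 x 60 mm high, origin at the centre of its underside
Mind the look-alikes: they are no part of the job. Leave any pink or turquoise look-alike of the adapter alone.

How it is judged:
By the outcome, as a careful person would: the job done as asked, in the order asked, and still so for the second after the job is handed in, while the arm keeps its last pose, push and grip.
It also fails if it takes over 72 s, if anything falls off the work surface, if the arm or the gripper's body presses on something with over 40 N, if the wrist force passes 120 N, or if a joint passes its speed limit or range.

## Working session

There is one attempt and no reset: what is moved stays moved. The work goes in short steps, Python scripts to look and compute and a tool call to move; the robot and the scene stay as the last step left them, time stands still between calls to the robot, and variables do not carry over. Pictures are saved under pics/ and viewed, at most 10 in all, crops included, and the job is handed in when it is done.

Besides the shell and the picture viewer there is one more tool, called after "Request:" as name(argument=value, ...), one argument or row to a line, values as JSON. play_rows: Moves the arm, as the interface text tells. Its arguments: {"type":"object","properties":{"deltas":{"type":"string"}},"required":["deltas"]}

```bash
mkdir -p pics; ls; python3 - <<'E'
from station import robot, snapshot, camera_model
import cv2,numpy as np
o=robot.observe();print(o)
for n in("scene","top","wrist"):
    m=camera_model(n);print(n,{k:np.round(v,3).tolist() if not isinstance(v,str) else v for k,v in m.items()})
    im=snapshot(n);cv2.imwrite(f"pics/{n}0.png",im[:,:,::-1])
E
```

```text
pics
{'t': 0.0, 'joint_positions': array([ 1.21109232e+00,  2.64776391e-01,  1.60536906e+00, -5.01775403e-06,
        1.27369809e+00, -3.69071441e-02]), 'joint_vel': array([-0.00022697,  0.00040988, -0.00025282, -0.00293097, -0.00099535,
       -0.00111334]), 'joint_torque': array([ 3.44086773e-03, -5.15122390e+01, -3.67313933e+01,  4.49397874e-06,
        1.28453164e-02, -4.86746302e-06]), 'tcp_pos': array([213.87502487, 639.45276443, 229.94903448]), 'tool_rot': array([-0.5047765 , -3.10032846,  0.0034674 ]), 'contact_force': array([-0.66773144,  0.45358374,  0.61736172]), 'moment': array([-0.02723166,  0.01716019,  0.08564316]), 'gripper_force': 0.0, 'finger_gap': 85.62196669373206}
scene {'intrinsics': [[455.746, 0.0, 314.904], [0.0, 455.746, 240.044], [0.0, 0.0, 1.0]], 'origin': [1158.93, -285.48, 602.894], 'rotation': [-1.998, -1.088, 0.542]}
top {'intrinsics': [[618.12, 0.0, 319.745], [0.0, 618.12, 241.503], [0.0, 0.0, 1.0]], 'origin': [457.585, 47.926, 1409.165], 'rotation': [-2.163, 2.144, -0.103]}
wrist {'intrinsics': [[371.648, 0.0, 322.221], [0.0, 371.648, 237.787], [0.0, 0.0, 1.0]], 'tool_from_camera': [[0.0, -0.948, -0.317, 82.594], [1.0, -0.0, 0.001, -0.46], [-0.001, -0.317, 0.948, -141.994], [0.0, 0.0, 0.0, 1.0]]}
```

View pics/top0.png

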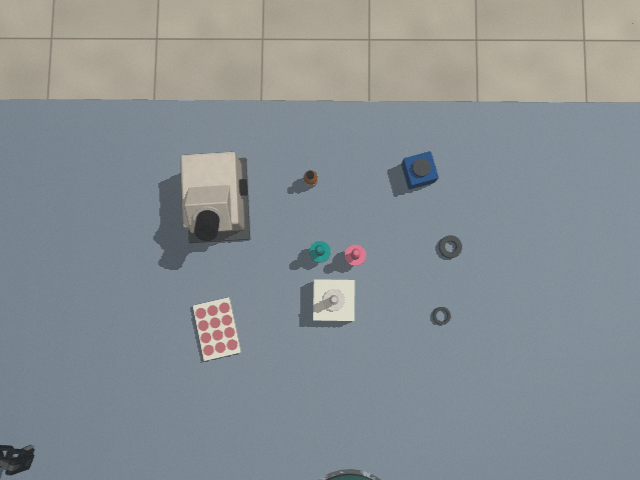

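View pics/scene0.png

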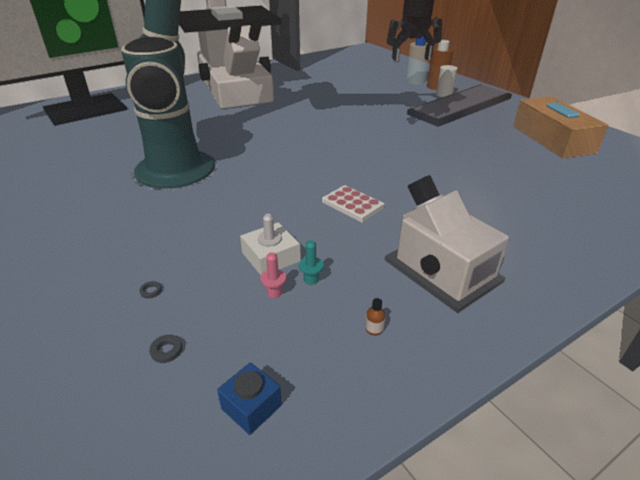

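The top picture shows the wide ring at (450,247), the narrow ring at (441,316), and the metal adapter in the white holder at (334,300). The pink look-alike is at (355,256), the turquoise one at (320,251), and the port at (207,225). The scene picture shows the same layout. I'll enlarge the metal adapter and the relay to confirm, then measure.

```bash
cat > h.py <<'E'
import numpy as np,cv2
from scipy.spatial.transform import Rotation as R
from station import robot,snapshot,camera_model
def ray(n,p,o=None):
    m=camera_model(n);K=np.array(m["intrinsics"]);d=(np.array(p,float)-K[:2,2])/K[0,0]
    if n!="wrist":
        r=np.array(m["rotation"]);r=R.from_rotvec(r) if r.ndim==1 else R.from_matrix(r)
        return np.array(m["origin"]),r.apply([*d,1.])
    a=np.hypot(*d);c=np.array([*(d/max(a,1e-9)*np.sin(a)),np.cos(a)])
    T=np.array(m["tool_from_camera"]);r=R.from_rotvec(o["tool_rot"])
    return o["tcp_pos"]+r.apply(T[:3,3]),r.apply(T[:3,:3]@c)
def at(n,p,z,o=None):
    a,d=ray(n,p,o);return a+d*(z-a[2])/d[2]
def proj(n,X,o=None):
    m=camera_model(n);K=np.array(m["intrinsics"])
    if n!="wrist":
        r=np.array(m["rotation"]);r=R.from_rotvec(r) if r.ndim==1 else R.from_matrix(r)
        c=r.inv().apply(np.array(X)-m["origin"]);return K[:2,2]+K[0,0]*c[:2]/c[2]
    T=np.array(m["tool_from_camera"]);t=R.from_rotvec(o["tool_rot"]).inv().apply(np.array(X)-o["tcp_pos"])
    c=T[:3,:3].T@(t-T[:3,3]);s=np.hypot(c[0],c[1]);a=np.arctan2(s,c[2]);return K[:2,2]+K[0,0]*a*c[:2]/s
E
python3 - <<'E'
from h import *
im=cv2.imread("pics/top0.png")
a=cv2.resize(im[145:265,170:265],None,fx=4,fy=4,interpolation=cv2.INTER_CUBIC)
b=cv2.resize(im[235:330,300:370],None,fx=5,fy=5,interpolation=cv2.INTER_CUBIC)[:480]
b=np.vstack([b,np.zeros((480-len(b),b.shape[1],3),np.uint8)])
cv2.imwrite("pics/crop1.png",np.hstack([a,b])); print(a.shape,b.shape)
g=cv2.cvtColor(im,cv2.COLOR_BGR2GRAY)
for n,(u,v),z in(("wide",(450,247),12),("narrow",(441,316),10)):
    w=18;s=g[v-w:v+w,u-w:u+w]
    mk=(s<62).astype(np.uint8)
    k,l,st,c=cv2.connectedComponentsWithStats(mk);i=1+st[1:,4].argmax()
    cs,_=cv2.findContours((l==i).astype(np.uint8),cv2.RETR_EXTERNAL,cv2.CHAIN_APPROX_NONE)
    (x,y),r=cv2.minEnclosingCircle(cs[0]);print(n,st[i],x+u-w,y+v-w,r,at("top",(x+u-w,y+v-w),z/2))
print("holder c",at("top",(334,301),45), "post top",at("top",(334,299),105))
E
```

```text
(480, 380, 3) (480, 350, 3)
wide [20 12  5  7  9] 454.0 244.0 3.6056511402130127 [ 615.31805671 -230.6018049     6.        ]
narrow [24 15  1  2  2] 447.0 313.5 0.5001000165939331 [ 458.05858823 -212.80933703    5.        ]
holder c [482.84292401  41.58250764  45.        ] post top [485.91486531  41.89233612 105.        ]
```

View pics/crop1.png

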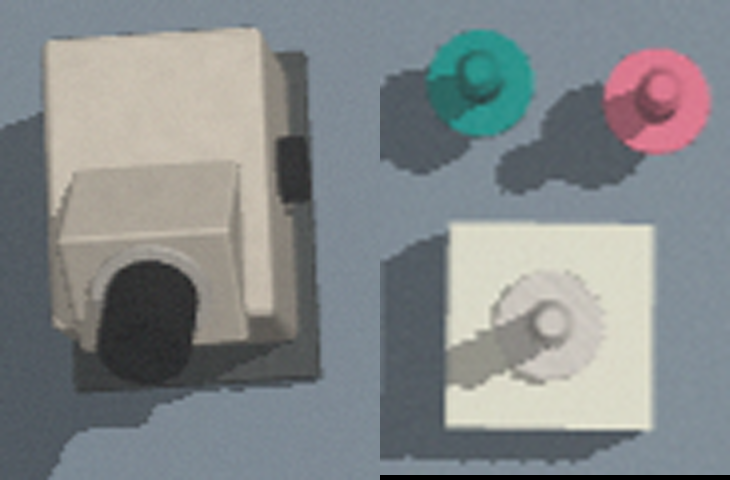

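The crop confirms it: the bare-metal adapter stands in the white holder, with its post top at top-view pixel (333.8,299.4) and its flange centre at (333.8,300.2). The pink and turquoise ones are look-alikes. The relay's base edges give its yaw.

```bash
python3 - <<'E'
from h import *
f=lambda x,y:(170+x/4-.4,145+y/4-.4)
def yaw(p,q,z):
    d=at("top",f(*q),z)-at("top",f(*p),z);return np.degrees(np.arctan2(d[1],d[0])),np.linalg.norm(d)
print(yaw((319,380),(304,52),8),yaw((319,380),(75,390),8),yaw((260,28),(45,42),160))
g=lambda x,y:(300+x/5-.4,235+y/5-.4)
print("post",at("top",g(169,322),105),"fl",at("top",g(169,326),51))
c=[at("top",g(*p),45)[:2] for p in((69,223),(274,226),(273,429),(66,429))];print(np.round(c),np.mean(c,0))
for p,z in(((450,247),6),((441,316),5)):print(at("top",p,z))
o=robot.observe();r=R.from_rotvec(o["tool_rot"]);print(r.as_matrix().round(3))
for p in((450,247),(441,316)):print(at("top",p,6)-o["tcp_pos"], r.inv().apply(at("top",p,6)-o["tcp_pos"]))
E
```

```text
(np.float64(3.923566981993939), np.float64(192.1971418019824)) (np.float64(92.80981721938538), np.float64(140.0808443624545)) (np.float64(94.10656997517856), np.float64(112.00736174231767))
post [485.90275643  43.15245299 105.        ] fl [485.33243584  42.94176593  51.        ]
[[530.  87.]
 [530.  -3.]
 [441.  -3.]
 [440.  88.]] [485.30111712  42.28640788]
[ 608.37996222 -221.4383231     6.        ]
[ 452.34095016 -199.29577302    5.        ]
[[-0.948  0.317 -0.001]
 [ 0.317  0.948 -0.002]
 [ 0.    -0.002 -1.   ]]
[ 394.45061009 -861.0286013  -224.20751719] [-647.24953987 -691.00486182  225.41264585]
[ 238.41533284 -838.70998803 -224.20751719] [-492.19423497 -719.34171303  225.47208403]
```

Request:
play_rows(
  deltas="0 0 -0.323 -647 -691 0 0;0 0 -0.323 -647 -691 0 0;0 0 -0.323 -647 -691 0 0;0 0 -0.323 -647 -691 0 0;0 0 -0.323 -647 -691 0 0;0 0 -0.323 -647 -691 0 0;0 0 -0.323 -647 -691 0 0;0 0 -0.323 -647 -691 0 0;0 0 -0.323 -647 -691 0 0;0 0 -0.323 -647 -691 0 0;0 0 -0.323 -647 -691 0 0;0 0 -0.323 -647 -691 0 0;0 0 -0.323 -647 -691 0 0;0 0 -0.323 -647 -691 0 0;0 0 -0.323 -647 -691 0 0;0 0 -0.323 -647 -691 100 0;0 0 -0.323 -647 -691 100 0;0 0 -0.323 -647 -691 100 0;0 0 -0.323 -647 -691 100 0",
)

```text
t: 2.52
tcp_pos: [609.3, -220.5, 132.8]
tool_rot: [-0.001, 3.14, -0.001]
contact_force: [1.1, -0.5, 0.2]
finger_gap: 85.3
gripper_force: 0.0
```

```bash
python3 - <<'E'
from h import *
o=robot.observe();im=snapshot("wrist")[:,:,::-1].copy();cv2.imwrite("pics/w1.png",im)
print(o["t"],o["tcp_pos"],o["joint_positions"],R.from_rotvec(o["tool_rot"]).as_matrix().round(3))
print(proj("wrist",[608,-221,6],o))
E
```

```text
2.525 [ 609.3438175  -220.51015151  132.75060793] [-3.85656665e-01  2.87505462e-01  1.76255988e+00  4.52858408e-06
  1.08982428e+00 -1.95695708e+00] [[-1.    -0.001  0.002]
 [-0.001  1.    -0.001]
 [-0.002 -0.001 -1.   ]]
[321.64518659 226.7580477 ]
```

View pics/w1.png

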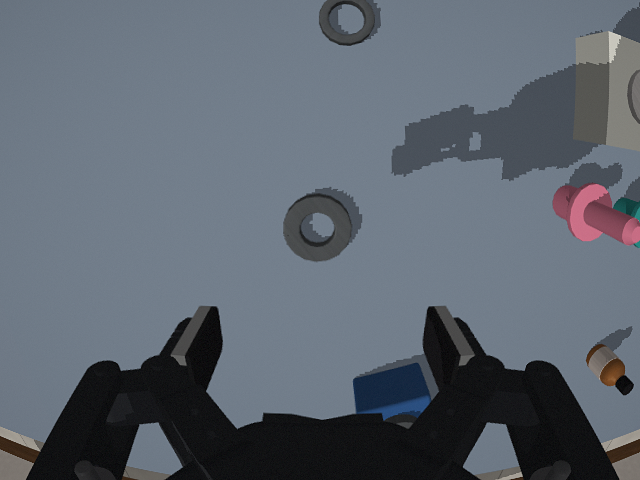

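The wrist picture shows the wide ring centred near (318,228), between the fingers, and the narrow ring at (348,20). I'll fit the ring outlines by their neutral colour.

```bash
cat >> h.py <<'E'
def ringfit(im,c,w,z,o,R0):
    """least squares: project circle of radius R0 at height z (top face) -> match mask outline"""
    u,v=map(int,c);x0,y0=max(u-w,0),max(v-w,0);s=im[y0:v+w,x0:u+w].astype(int)
    m=((s[:,:,0]-s[:,:,2])<13).astype(np.uint8)
    k,l,st,_=cv2.connectedComponentsWithStats(m);i=1+st[1:,4].argmax()
    cs,_=cv2.findContours((l==i).astype(np.uint8),cv2.RETR_EXTERNAL,cv2.CHAIN_APPROX_NONE)
    P=max(cs,key=len)[:,0]+[x0,y0]
    W=np.array([at("wrist",p,z,o)[:2] for p in P])
    (x,y),r=cv2.minEnclosingCircle(W.astype(np.float32))
    e=cv2.fitEllipse(W.astype(np.float32))
    return len(P),(x,y,r),e,P.min(0),P.max(0)
E
python3 - <<'E'
from h import *
o=robot.observe();im=cv2.imread("pics/w1.png")
print(im[228,295],im[150,295],im[215,358])
print(ringfit(im,(318,228),50,6,o,26));print(ringfit(im,(348,20),40,5,o,20))
E
```

```text
[77 76 73] [138 125 113] [91 81 74]
(192, (610.1829833984375, -224.7787322998047, 27.22003936767578), ((610.2759399414062, -224.77828979492188), (51.520843505859375, 53.52981185913086), 82.40248107910156), array([283, 193]), array([351, 261]))
(152, (453.8524475097656, -203.4566192626953, 20.53512191772461), ((455.1044921875, -203.6436309814453), (36.469642639160156, 40.764923095703125), 5.793670177459717), array([319,   0]), array([374,  45]))
```

Request:
play_rows(
  deltas="0 0 0 -1 -3.5 60 0;0 0 0 -1 -3.5 110 0;0 0 0 -1 -3.5 125 0;0 0 0 -1 -3.5 131 0;0 0 0 -1 -3.5 131 0;0 0 0 -1 -3.5 131 255;0 0 0 -1 -3.5 131 255;0 0 0 -1 -3.5 131 255;0 0 0 -1 -3.5 131 255;0 0 0 -1 -3.5 131 255;0 0 0 -1 -3.5 131 255;0 0 0 -1 -3.5 131 255",
)

```text
t: 4.08
tcp_pos: [610.9, -224.5, 2.9]
tool_rot: [-0.0, 3.139, -0.002]
contact_force: [-1.9, 0.7, 8.4]
finger_gap: 48.6
gripper_force: 60.4
```

Request:
play_rows(
  deltas="0 0 0 0 0 -60 255;0 0 0 0 0 -120 255;0 0 0 0 0 -140 255;0 0 0 0 0 -140 255;0 0 0 0 0 -140 255",
)

```text
t: 4.7
tcp_pos: [607.8, -223.2, 137.8]
tool_rot: [0.0, -3.138, -0.002]
contact_force: [-0.7, 0.4, -2.0]
finger_gap: 48.7
gripper_force: 61.9
```

```bash
python3 - <<'E'
from h import *
o=robot.observe();im=snapshot("wrist")[:,:,::-1].copy();cv2.imwrite("pics/w2.png",im)
cv2.imwrite("pics/w2c.png",cv2.resize(im[200:440,160:480],None,fx=2,fy=2))
print(o["t"],o["tcp_pos"],o["finger_gap"],o["gripper_force"])
r=R.from_rotvec(o["tool_rot"])
for t in([0,0,0],[0,0,-8],[26,0,-8],[-26,0,-8]):print(t,proj("wrist",o["tcp_pos"]+r.apply(t),o))
E
```

```text
4.7 [ 607.84253033 -223.23738559  137.80220939] 48.67264767793879 61.8852386623621
[0, 0, 0] [322.28995592 313.75442716]
[0, 0, -8] [322.30131763 323.25789624]
[26, 0, -8] [322.30843966 266.51478476]
[-26, 0, -8] [322.29420152 371.05373542]
```

View pics/w2c.png

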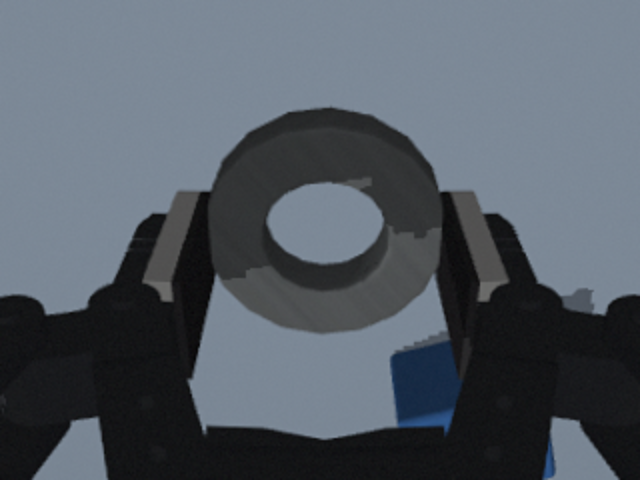

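The ring is held flat between the pads. In full-picture pixels its top face spans rows 265 to 366 and its bore rows 291 to 345, around column 322.5. I'll fit its pose in the tool frame.

```bash
cat > fit.py <<'E'
from h import *
from scipy.optimize import least_squares
o0=dict(tcp_pos=np.zeros(3),tool_rot=np.zeros(3))
def fit(rows,s):
    f=lambda p:[proj("wrist",[p[0]+q*np.cos(p[2]),0.,p[1]+q*np.sin(p[2])],o0)[1]-v for q,v in zip(s,rows)]
    r=least_squares(f,[0,-8,0]);return r.x,r.fun
E
python3 - <<'E'
from fit import *
print(fit([265,291,345,366],[26,13,-13,-26]))
a=np.array
for v,q in((253.5,26),):print([proj("wrist",[q,0,z],o0)[1] for z in(-10,-5,0,5)])
print([proj("wrist",[0,y,-10],o0)[0] for y in(-26,26)])
E
```

```text
(array([-5.77044821,  5.35912465,  0.11990485]), array([-0.60588801,  1.27192659, -1.43847579,  0.77243733]))
[np.float64(268.53078302532117), np.float64(263.5847513427364), np.float64(258.9376456667704), np.float64(254.564491264155)]
[np.float64(260.24973256927365), np.float64(384.3463652335867)]
```

```bash
python3 - <<'E'
from fit import *
for z in(-11,-9,-7,-5):
    f=lambda p:[proj("wrist",[p[0]+q,0.,zz],o0)[1]-v for q,v,zz in((26,265,z),(13,291,z),(-13,345,z),(-26,366,z),(26,253.5,z+12))]
    r=least_squares(f,[0]);print(z,r.x,r.fun.round(1))
    print([proj("wrist",[0,y,z],o0)[0] for y in(-13,13)])
E
```

```text
-11 [3.11064779] [-2.9  1.5  1.4  3.9 -2.5]
[np.float64(290.8862772696496), np.float64(353.7221481455681)]
-9 [2.06800647] [-2.4  1.6  0.7  2.9 -1.8]
[np.float64(291.2385222972197), np.float64(353.3639503321782)]
-7 [1.02387834] [-1.9  1.6  0.1  2.  -1.2]
[np.float64(291.58382273402475), np.float64(353.01282401656977)]
-5 [-0.02167418] [-1.4  1.7 -0.6  1.1 -0.6]
[np.float64(291.9223497660918), np.float64(352.6685945062253)]
```

Request:
play_rows(
  deltas="0 0 0 0 30 -50 255;0 0 0 10 90 -50 255;0 0 0 52 266 -50 255;0 0 0 52 266 -50 255;0 0 0 52 266 -50 255;0 0 0 52 266 -50 255;0 0 0 52 266 -50 255;0 0 0 52 266 -50 255",
)

```text
t: 5.75
tcp_pos: [557.4, 40.9, 189.3]
tool_rot: [-0.002, -3.14, 0.001]
contact_force: [0.0, -0.1, -0.7]
finger_gap: 48.5
gripper_force: 62.2
```

```bash
python3 - <<'E'
from h import *
o=robot.observe();im=snapshot("wrist")[:,:,::-1].copy();cv2.imwrite("pics/w3.png",im)
print(o["t"],o["tcp_pos"],o["tool_rot"],o["finger_gap"])
u,v=proj("wrist",[485.5,43,105],o);print(u,v,proj("wrist",[485.5,43,51],o))
u,v=int(u),int(v)
cv2.imwrite("pics/w3c.png",cv2.resize(im[0:240,200:440],None,fx=2.5,fy=2.5,interpolation=cv2.INTER_CUBIC))
E
```

```text
5.75 [557.37492309  40.8542702  189.34435493] [-1.89500346e-03 -3.14010574e+00  6.73075299e-04] 48.53288057678674
325.69213662571656 135.71210753784604 [325.02704906 132.36947853]
```

View pics/w3c.png

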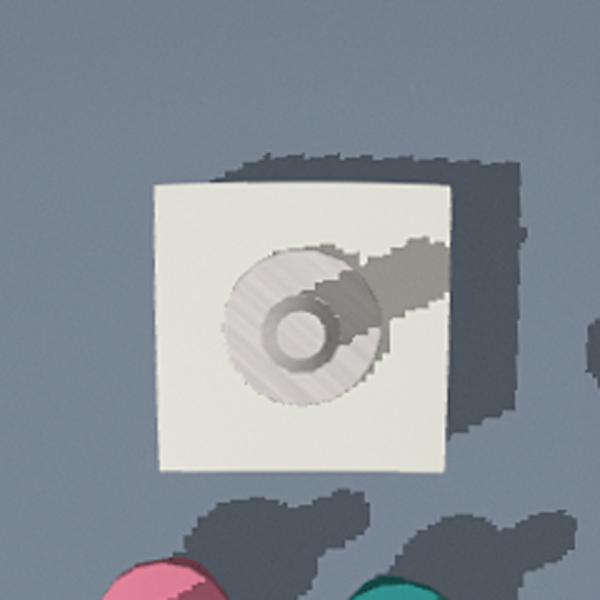

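The post top is at (320.1,133.3) and the flange centre at (320.5,130.2). Both are on the bare adapter in the holder.

```bash
python3 - <<'E'
from fit import *
for p,h in(((320.1,133.3),105),((320.5,130.2),51)):
    for zt in (189.3,191): print(at("wrist",p,zt-h,o0))
E
```

```text
[73.22990404 -1.27145093 84.3       ]
[73.15888841 -1.28029774 86.        ]
[ 73.31514722  -1.25309553 138.3       ]
[ 73.2583301   -1.26012663 140.        ]
```

Request:
play_rows(
  deltas="0 0 0 40 -1.6 0 255;0 0 0 72.4 -1.6 0 255;0 0 0 72.4 -1.6 40 255;0 0 0 72.4 -1.6 68 255;0 0 0 72.4 -1.6 68 255;0 0 0 72.4 -1.6 68 255;0 0 0 72.4 -1.6 68 255",
)

```text
t: 6.68
tcp_pos: [486.6, 40.2, 123.9]
tool_rot: [0.001, 3.139, 0.0]
contact_force: [0.3, -0.4, -0.7]
finger_gap: 48.5
gripper_force: 62.2
```

```bash
python3 - <<'E'
from h import *
o=robot.observe();im=snapshot("wrist")[:,:,::-1].copy();cv2.imwrite("pics/w4.png",im)
print(o["t"],o["tcp_pos"],o["contact_force"])
cv2.imwrite("pics/w4c.png",cv2.resize(im[240:380,240:400],None,fx=4,fy=4,interpolation=cv2.INTER_CUBIC))
E
```

```text
6.675 [486.58150733  40.20948784 123.93997401] [ 0.33497427 -0.35862343 -0.69261997]
```

View pics/w4c.png

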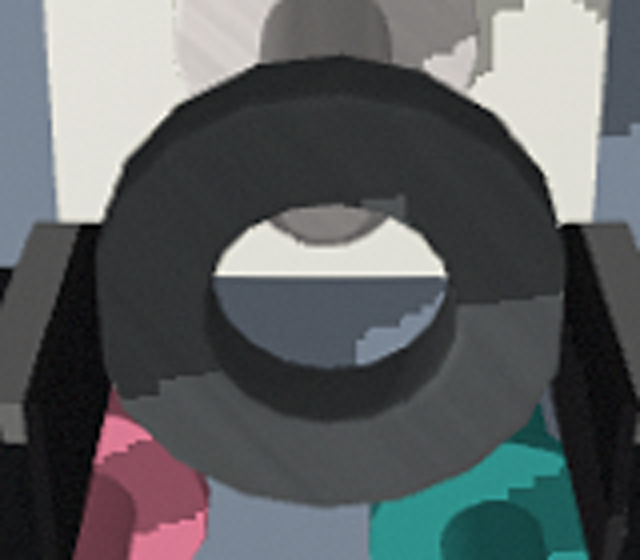

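```bash
python3 - <<'E'
from fit import *
for z in (18,20):
    print("post far edge",at("wrist",(321.1,300.8),z,o0),"-> centre +6")
f=lambda p:[proj("wrist",[p[0]+q,0.,p[1]+dz],o0)[1]-v for q,v,dz in((-13,345.1,0),(-26,366,0),(13,290.8,0),(-13,331.6,12),(26,253.9,12))]
r=least_squares(f,[0,-8]);print(r.x,r.fun.round(1))
print([at("wrist",(x/4+239.9,310),r.x[1],o0)[1] for x in(207,455)])
E
```

```text
post far edge [-3.15953974 -0.5670468  18.        ] -> centre +6
post far edge [-4.23261365 -0.57298132 20.        ] -> centre +6
[-0.29575514 -4.55360535] [-0.8  0.9  2.  -1.6 -0.7]
[np.float64(-12.988667802828148), np.float64(13.291614315756648)]
```

Request:
play_rows(
  deltas="0 0 0 1.3 -0.7 0 255;0 0 0 1.3 -0.7 10 255;0 0 0 1.3 -0.7 20 255;0 0 0 1.3 -0.7 30 255;0 0 0 1.3 -0.7 40 255;0 0 0 1.3 -0.7 50 255;0 0 0 1.3 -0.7 58 255;0 0 0 1.3 -0.7 60 255;0 0 0 1.3 -0.7 60 255",
)

```text
t: 7.85
tcp_pos: [483.8, 39.7, 62.2]
tool_rot: [0.0, -3.141, 0.0]
contact_force: [0.0, -0.2, -0.8]
finger_gap: 48.3
gripper_force: 62.2
```

Request:
play_rows(
  deltas="0 0 0 0 0 2 255;0 0 0 0 0 3 255;0 0 0 0 0 4 255;0 0 0 0 0 4 255",
)

```text
t: 8.35
tcp_pos: [483.7, 39.8, 58.3]
tool_rot: [0.0, -3.142, 0.0]
contact_force: [-0.3, -0.7, -0.4]
finger_gap: 48.7
gripper_force: 62.2
```

Request:
play_rows(
  deltas="0 0 0 0 0 2 255;0 0 0 0 0 3 255;0 0 0 0 0 3.5 255;0 0 0 0 0 3.5 255",
)

```text
t: 8.85
tcp_pos: [483.7, 39.7, 54.7]
tool_rot: [0.0, -3.141, 0.0]
contact_force: [-0.8, -0.3, -0.7]
finger_gap: 48.3
gripper_force: 62.2
```

Request:
play_rows(
  deltas="0 0 0 0 0 1 255;0 0 0 0 0 1 140;0 0 0 0 0 1 0;0 0 0 0 0 1 0;0 0 0 0 0 1 0;0 0 0 0 0 -40 0;0 0 0 0 0 -100 0;0 0 0 0 0 -125 0;0 0 0 0 0 -125 0;0 0 0 0 0 -125 0",
)

```text
t: 10.1
tcp_pos: [482.9, 39.7, 178.6]
tool_rot: [0.0, -3.14, 0.0]
contact_force: [-0.4, 0.5, -0.9]
finger_gap: 85.7
gripper_force: 0.0
```

```bash
python3 - <<'E'
from h import *
o=robot.observe();im=snapshot("wrist")[:,:,::-1].copy();t=snapshot("top")[:,:,::-1];cv2.imwrite("pics/w5.png",im);cv2.imwrite("pics/t5.png",t)
s=snapshot("scene")[:,:,::-1];cv2.imwrite("pics/s5.png",s)
print(o["t"],o["tcp_pos"],o["contact_force"])
u,v=map(int,proj("scene",[484,40,75]))
b=cv2.resize(s[v-40:v+40,u-40:u+40],(400,400),interpolation=cv2.INTER_CUBIC)
a=cv2.resize(im[200:360,240:400],(400,400),interpolation=cv2.INTER_CUBIC)
print(proj("scene",[484,40,51]),proj("scene",[484,40,63]),proj("scene",[484,40,105]),u,v)
cv2.imwrite("pics/c5.png",np.hstack([a,b]))
E
```

```text
10.1 [482.86825128  39.72479849 178.5662616 ] [-0.40014734  0.46478604 -0.87654691]
[269.5271006 235.7491163] [269.16557201 230.96925152] [267.85405985 213.62940397] 268 226
```

View pics/c5.png

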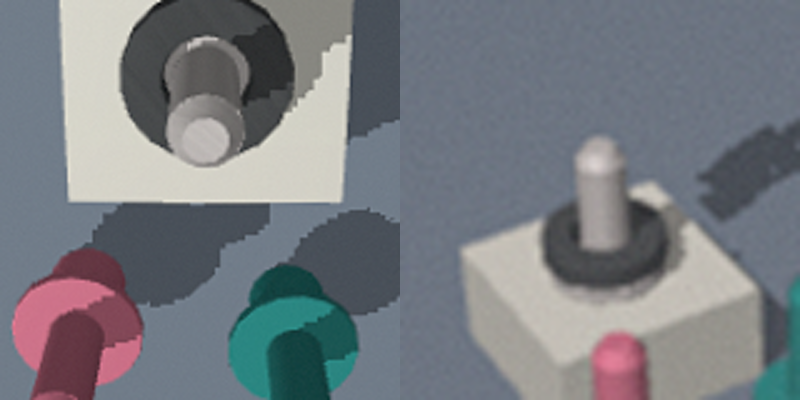

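The left half shows the post top at wrist pixel (321.8,254.9). The right half shows the wide ring lying flat on the flange. Next is the narrow ring.

Request:
play_rows(
  deltas="0 0 0 28 -243 0 0;0 0 0 28 -243 0 0;0 0 0 28 -243 0 0;0 0 0 28 -243 0 0;0 0 0 28 -243 48 0;0 0 0 28 -243 48 0;0 0 0 28 -243 48 0;0 0 0 28 -243 48 0",
)

```text
t: 11.25
tcp_pos: [457.1, -203.0, 133.3]
tool_rot: [-0.003, 3.139, -0.002]
contact_force: [-0.2, -0.1, 0.6]
finger_gap: 85.5
gripper_force: 0.0
```

```bash
python3 - <<'E'
from fit import *
print("post rel P",at("wrist",(321.6,254.7),73.6,o0))
o=robot.observe();im=snapshot("wrist")[:,:,::-1].copy();cv2.imwrite("pics/w6.png",im)
print(o["t"],o["tcp_pos"],o["tool_rot"]);c=proj("wrist",[455,-203,5],o);print(c)
oz=dict(tcp_pos=np.array([0,0,o["tcp_pos"][2]]),tool_rot=np.array([0,np.pi,0]))
for z in(3,5,7):print(ringfit(im,c,50,z,oz,20))
E
```

```text
post rel P [-0.54211509 -0.38134493 73.6       ]
11.25 [ 457.0539656  -203.01474784  133.30914413] [-2.61814773e-03  3.13943848e+00 -1.67420681e-03]
[322.38830065 225.17350315]
(147, (-4.041400909423828, -0.35634976625442505, 20.723613739013672), ((-3.931873321533203, -0.2684136629104614), (39.49832534790039, 40.72578811645508), 79.94766235351562), array([296, 196]), array([348, 247]))
(147, (-4.619014263153076, -0.3543878495693207, 20.5714054107666), ((-4.51029109954834, -0.2670974135398865), (39.208221435546875, 40.42667007446289), 79.94766998291016), array([296, 196]), array([348, 247]))
(147, (-5.196628093719482, -0.35242635011672974, 20.41919708251953), ((-5.088709354400635, -0.26578256487846375), (38.918121337890625, 40.12755584716797), 79.94766235351562), array([296, 196]), array([348, 247]))
```

Request:
play_rows(
  deltas="0 0 0 4.5 -0.3 60 0;0 0 0 4.5 -0.3 110 0;0 0 0 4.5 -0.3 125 0;0 0 0 4.5 -0.3 130 0;0 0 0 4.5 -0.3 130 0;0 0 0 4.5 -0.3 130 255;0 0 0 4.5 -0.3 130 255;0 0 0 4.5 -0.3 130 255;0 0 0 4.5 -0.3 130 255;0 0 0 4.5 -0.3 130 255;0 0 0 4.5 -0.3 130 255;0 0 0 4.5 -0.3 130 255",
)

```text
t: 12.8
tcp_pos: [452.1, -204.0, 3.1]
tool_rot: [-0.0, 3.14, -0.001]
contact_force: [-1.0, 0.7, 6.5]
finger_gap: 36.5
gripper_force: 59.2
```

Request:
play_rows(
  deltas="0 0 0 0 0 -60 255;0 0 0 0 0 -120 255;0 0 0 0 20 -175 255;0 0 0 -33 243 -175 255;0 0 0 -33 243 -175 255;0 0 0 -33 243 -175 255;0 0 0 -33 243 -175 255;0 0 0 -33 243 -175 255;0 0 0 -33 243 -150 255;0 0 0 -33 243 -123 255;0 0 0 -33 243 -123 255;0 0 0 -33 243 -123 255",
)

```text
t: 14.3
tcp_pos: [484.7, 38.8, 125.6]
tool_rot: [0.001, 3.141, -0.0]
contact_force: [0.6, 0.6, -1.1]
finger_gap: 36.4
gripper_force: 60.4
```

```bash
python3 - <<'E'
from h import *
o=robot.observe();im=snapshot("wrist")[:,:,::-1].copy();cv2.imwrite("pics/w7.png",im)
print(o["t"],o["tcp_pos"],o["contact_force"],o["finger_gap"])
cv2.imwrite("pics/w7c.png",cv2.resize(im[220:380,240:400],None,fx=3.5,fy=3.5,interpolation=cv2.INTER_CUBIC))
E
```

```text
14.3 [484.70065803  38.76231141 125.56937092] [ 0.64966543  0.57423339 -1.06920084] 36.35398033561174
```

View pics/w7c.png

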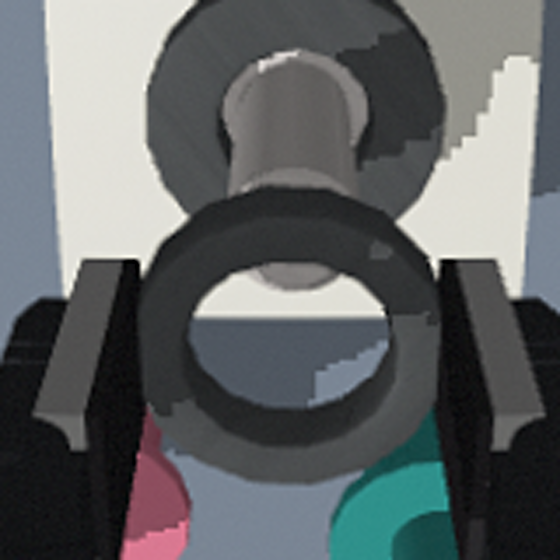

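```bash
python3 - <<'E'
from fit import *
for z in (19,21): print("post",at("wrist",(323.5,302.6),z,o0)+[6,0,0])
for zt in(-8,-6,-4):
    f=lambda p:[proj("wrist",[p[0]+q,0.,zt+dz],o0)[1]-v for q,v,dz in((-13,346.3,0),(-20,357.8,0),(13,293.5,0),(-13,337,10),(20,272.8,10))]
    r=least_squares(f,[0]);print(zt,r.x,r.fun.round(1),[at("wrist",(x,312),zt,o0)[1] for x in(293.5,351.2)])
E
```

```text
post [ 1.29680952  0.60533074 19.        ]
post [ 0.21122476  0.61400216 21.        ]
-8 [0.35466742] [ 1.3  2.4  1.7 -1.9 -3.2] [np.float64(-11.930205088586575), np.float64(11.971047331586242)]
-6 [-0.83439824] [ 0.9  1.8  2.1 -2.1 -2.5] [np.float64(-12.106887472601457), np.float64(12.15110675848587)]
-4 [-2.02434612] [ 0.5  1.2  2.4 -2.4 -1.8] [np.float64(-12.283569856616342), np.float64(12.331166185385495)]
```

Request:
play_rows(
  deltas="0 0 0 0.8 0.6 0 255;0 0 0 0.8 0.6 10 255;0 0 0 0.8 0.6 20 255;0 0 0 0.8 0.6 30 255;0 0 0 0.8 0.6 40 255;0 0 0 0.8 0.6 50 255;0 0 0 0.8 0.6 55 255;0 0 0 0.8 0.6 55 255",
)

```text
t: 15.35
tcp_pos: [483.1, 40.0, 69.2]
tool_rot: [0.0, -3.141, 0.0]
contact_force: [1.5, -0.3, 0.5]
finger_gap: 36.1
gripper_force: 60.4
```

Request:
play_rows(
  deltas="0 0 0 0 0 2 255;0 0 0 0 0 2 255;0 0 0 0 0 2 180;0 0 0 0 0 2 0;0 0 0 0 0 2 0;0 0 0 0 0 2 0;0 0 0 0 0 2 0;0 0 0 0 0 -10 0;0 0 0 0 0 -10 178;0 0 0 0 0 -10 178;0 0 0 0 0 -10 178;0 0 0 0 0 -10 178;0 0 0 0 0 -10 178;0 0 0 0 0 -10 178",
)

```text
t: 17.1
tcp_pos: [483.4, 40.1, 79.7]
tool_rot: [0.0, -3.141, 0.0]
contact_force: [0.6, -0.1, -0.2]
finger_gap: 25.6
gripper_force: 0.0
```

Fingers are around the post with 25.6 mm between them. I'll probe down onto the narrow ring to check it is home (its top should be at z = 73).

Request:
play_rows(
  deltas="0 0 0 0 0 2 178;0 0 0 0 0 4 178;0 0 0 0 0 5 178;0 0 0 0 0 5 178",
)

```text
t: 17.6
tcp_pos: [483.3, 40.1, 74.6]
tool_rot: [0.0, -3.141, 0.0]
contact_force: [-0.0, -1.0, -0.5]
finger_gap: 25.9
gripper_force: 0.0
```

```bash
python3 - <<'E'
from fit import *
o=robot.observe();s=snapshot("scene");cv2.imwrite("pics/s8.png",s[:,:,::-1]);print(o["tcp_pos"],o["contact_force"])
# column profile along the post axis just left/right of post, old vs new
a=cv2.imread("pics/s5.png");b=s[:,:,::-1]
for q in("s5","x"):
    im=a if q=="s5" else b
    print([int(im[v,274].mean()) for v in range(205,245)])
for z in(51,63,73,105):print(z,proj("scene",[485,42,z]).round(1))
E
```

```text
[483.32699019  40.05271139  74.61890301] [-0.04358733 -1.02708226 -0.49190965]
[115, 118, 118, 116, 117, 116, 119, 116, 120, 118, 120, 117, 117, 119, 117, 117, 114, 118, 146, 171, 141, 70, 59, 61, 61, 63, 63, 71, 73, 77, 78, 78, 76, 73, 67, 63, 61, 81, 121, 134]
[40, 35, 37, 36, 37, 37, 40, 38, 35, 39, 34, 36, 31, 37, 36, 35, 41, 35, 36, 40, 49, 52, 59, 58, 56, 68, 74, 73, 67, 62, 59, 62, 68, 74, 70, 61, 61, 83, 123, 137]
51 [270.6 235.7]
63 [270.3 230.9]
73 [270.  226.9]
105 [269.  213.6]
```

Request:
play_rows(
  deltas="0 0 0 0 0 1 178;0 0 0 0 0 1 178",
)

```text
t: 17.9
tcp_pos: [483.4, 40.0, 73.7]
tool_rot: [0.0, -3.141, 0.0]
contact_force: [0.3, 0.1, 0.3]
finger_gap: 26.0
gripper_force: 0.0
```

Request:
play_rows(
  deltas="0 0 0 0 0 1 178;0 0 0 0 0 1 178",
)

```text
t: 18.15
tcp_pos: [483.6, 40.0, 72.9]
tool_rot: [-0.0, 3.141, 0.0]
contact_force: [0.0, -0.5, 0.4]
finger_gap: 25.5
gripper_force: 0.4
```

Request:
play_rows(
  deltas="0 0 0 0 0 1 178;0 0 0 0 0 1 178",
)

```text
t: 18.4
tcp_pos: [483.6, 40.1, 72.8]
tool_rot: [0.0, -3.142, 0.0]
contact_force: [-2.9, -0.3, 7.8]
finger_gap: 25.9
gripper_force: 4.1
```

The fingers met something at TCP z = 72.8, which matches the narrow ring's top at 73, so both rings are home. Next I'll back off 3 mm and grip the post.

Request:
play_rows(
  deltas="0 0 0 0 0 -3 178;0 0 0 0 0 -3 178;0 0 0 0 0 -3 255;0 0 0 0 0 -3 255;0 0 0 0 0 -3 255;0 0 0 0 0 -3 255;0 0 0 0 0 -3 255",
)

```text
t: 19.27
tcp_pos: [483.5, 39.9, 74.9]
tool_rot: [-0.0, 3.141, -0.0]
contact_force: [-0.6, -1.9, 3.2]
finger_gap: 18.3
gripper_force: 58.6
```

```bash
python3 - <<'E'
from h import *
r=R.from_euler('z',-3.6,degrees=True)*R.from_euler('y',-45,degrees=True)
print(r.as_rotvec().round(3)); T=R.from_matrix([[-1,0,0],[0,1,0],[0,0,-1]]);print((T*r).as_matrix().round(3))
E
```

```text
[-0.025 -0.785 -0.06 ]
[[-0.706 -0.063  0.706]
 [-0.044  0.998  0.044]
 [-0.707  0.    -0.707]]
```

Request:
play_rows(
  deltas="0 0 0 0 0 -8 255;0 0 0 0 0 -20 255;0 0 0 0 0 -35 255;0 0 0 0 0 -50 255;0 0 0 0 0 -90 255;0 0 0 0 0 -140 255;0 0 0 0 0 -200 255;0 0 0 0 0 -250 255;0 0 0 0 0 -275 255;0 0 0 0 0 -275 255",
)

```text
t: 20.52
tcp_pos: [484.7, 40.2, 353.6]
tool_rot: [-0.0, 3.135, 0.0]
contact_force: [0.1, -0.0, -2.9]
finger_gap: 18.2
gripper_force: 58.9
```

Request:
play_rows(
  deltas="-0.004 -0.13 -0.01 -40 -10 0 255;-0.008 -0.26 -0.02 -80 -20 0 255;-0.0125 -0.39 -0.03 -110 -40 0 255;-0.017 -0.52 -0.04 -130 -50 0 255;-0.021 -0.65 -0.05 -150 -60 0 255;-0.025 -0.785 -0.06 -160 -60 0 255;-0.025 -0.785 -0.06 -160 -60 0 255;-0.025 -0.785 -0.06 -160 -60 0 255;-0.025 -0.785 -0.06 -160 -60 0 255;-0.025 -0.785 -0.06 -160 -60 0 255;-0.025 -0.785 -0.06 -160 -60 0 255",
)

```text
t: 21.9
tcp_pos: [643.9, -19.7, 350.4]
tool_rot: [-0.075, 2.355, 0.031]
contact_force: [-0.3, 0.8, -2.1]
finger_gap: 18.3
gripper_force: 59.0
```

```bash
python3 - <<'E'
from h import *
o=robot.observe();print(o["t"],o["tcp_pos"],o["finger_gap"],o["contact_force"],o["joint_positions"].round(2));print(R.from_rotvec(o["tool_rot"]).as_matrix().round(3))
w=snapshot("wrist")[:,:,::-1];s=snapshot("scene")[:,:,::-1];t=snapshot("top")[:,:,::-1]
cv2.imwrite("pics/w9.png",w);cv2.imwrite("pics/s9.png",s);cv2.imwrite("pics/t9.png",t)
z=R.from_rotvec(o["tool_rot"]).apply([0,0,1]);c=o["tcp_pos"]
u,v=map(int,proj("scene",c+20*z));print(u,v,[proj("scene",c+k*z).round(1) for k in(-20,66)])
f=lambda i,a,b,h,S:cv2.resize(i[max(a,0):a+h,max(b,0):b+h],(S,S),interpolation=cv2.INTER_CUBIC)
ws=f(w,200,200,240,400);ss=f(s,v-60,u-60,120,400);rs=f(s,160,380,130,200)
print(max(v-60,0),max(u-60,0))
tt=cv2.resize(t[145:345,170:470],(300,200));g=np.vstack([np.hstack([ws,ss]),np.hstack([rs,tt,np.zeros((200,300,3),np.uint8)])])
cv2.imwrite("pics/c9.png",g)
E
```

```text
21.9 [643.88735189 -19.73866779 350.44551885] 18.284498015877425 [-0.32534265  0.81264771 -2.12135874] [-0.15 -0.29  2.12  0.29  0.56 -1.97]
[[-0.706 -0.064  0.706]
 [-0.045  0.998  0.045]
 [-0.707 -0.    -0.707]]
279 144 [array([267.1, 117.3]), array([293.9, 175.1])]
84 219
```

View pics/c9.png

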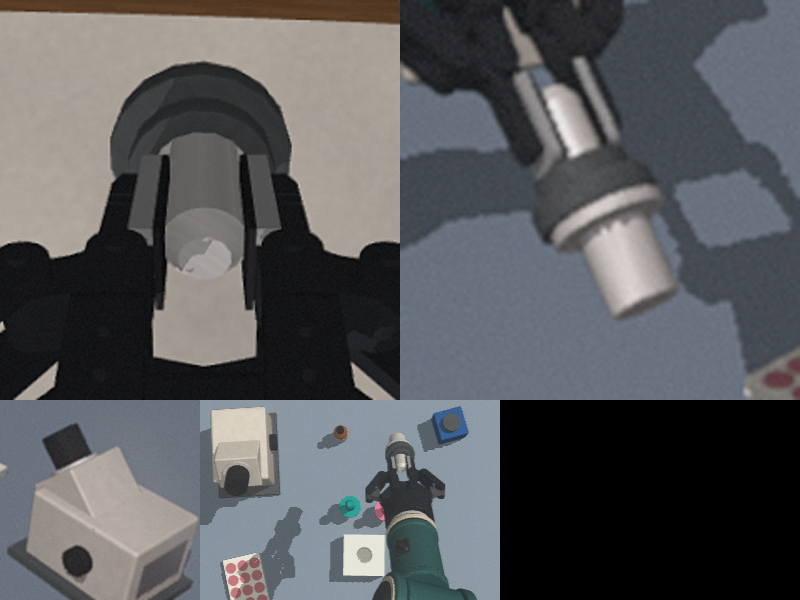

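The adapter and both rings are held along the tool axis. The spigot end is at scene pixel (292,175) against a predicted (294,175), so there's no slip. The rings are seated on the flange and the bystanders haven't moved.

Request:
play_rows(
  deltas="0 0 0 0 0 0 255;0 0 0 0 0 0 255;0 0 0 0 0 0 255;0 0 0 0 0 0 255;0 0 0 0 0 0 255;0 0 0 0 0 0 255",
)

```text
t: 22.8
tcp_pos: [643.5, -19.9, 349.8]
tool_rot: [-0.075, 2.355, 0.031]
contact_force: [0.1, 0.8, -2.5]
finger_gap: 18.2
gripper_force: 59.0
```

```bash
python3 -c "
from station import robot
o=robot.observe();print(o['tcp_pos'],o['joint_vel'].round(3));print(robot.hand_in())"
```

```text
[643.45467587 -19.92045344 349.76202671] [ 0.    -0.002  0.     0.001  0.002 -0.001]
the job is handed in; nothing more can be done
None
```

I handed the job in at about 23 s, with no verdict returned: both rings are home on the adapter, and the arm is holding it still at the port's 45° slant, spigot end low, with its middle about 34 cm above the bench.

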